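Release the pressure cap of a printer's coolant tank

ROBOT

A 6-joint arm with a two-finger parallel gripper is mounted at the origin on the work surface. World frame = base frame: x ahead of the robot, y to its left, z up, the work surface at z = 0. Lengths are in m, angles in rad, forces in N, time in s.
With the tool pointing down it reaches from about 0.35 to 0.775 m from the base axis. Payload 7.3 kg.
Tool frame: the origin (TCP) lies midway between the tips of the shut fingers; the grasp point (between the pads) lies 19 mm behind it; z points along the fingers, y is the direction in which the jaws open and shut (so a half turn about z gives the same grasp; the last joint's range is limited). The gripper opens to 92 mm and grips with 3 to 60 N. Pads are 19 mm wide; open, the fingers measure 130 mm over their backs; the gripper's body (75 mm by 190 mm) begins 47 mm behind the grasp point.
Start: joints at [-1.306, 0.342, 1.524, -0, 1.275, -0.146], TCP at [0.21, -0.481, 0.227] pointing down, gripper open.
Joint ranges: [-2.53, 2.53], [-0.77, 2.02], [0.04, 2.7], [-1, 4.14], [0.28, 2.66], [-3.11, 3.11]. Speed limits (rad/s): [2.57, 2.57, 3.14, 3.14, 3.14, 3.14].

INTERFACE

Orientations are given as [roll, pitch, yaw] about the fixed x, y, z axes, in that order (R = Rz(yaw) Ry(pitch) Rx(roll)).
In Python, from cell import status, eyes, job gives the robot as it stands.
- The arm moves only by the tool jog_arm, never from a script. Its argument "series" is a list of rows, each a list of 3 entries, a list of its own where there are three numbers: the gripper command: -1 is shut, 1 is fully open, values between are in proportion, then the shift along the tool's x, y, z in m, then the turn, a rotation vector about the tool's x, y, z in rad. In form: [[grip, [x, y, z], [ax, ay, az]], ...]. A call has 1 to 12 rows; each row is the pose to reach, as a shift and turn from the pose commanded when the call began, along the tool's axes at that moment; what a row does not reach only later rows make up. A row lasts 1/12 s, in which the tool goes at most 41.7 mm and 7.16 degrees, less where a joint would pass 70% of its speed; a pose out of reach is approached as far as the arm can. A call with a gripper value outside its range is refused whole. The fingers move at their own pace and stop on an object; "squeeze" is the grip in N (left out, the last holds). Time passes only in rows, so rows that repeat a pose let the fingers close. It gives the time, the measured TCP pose, the force and the opening at its end, in the units of the state.
- status.observe(): the state, without advancing time (a new reading comes with each control period).
- eyes.read_camera(name): name is "side" or "top"; returns a dict with "img" (384x512x3 uint8, red, green, blue), "range_z" (384x512 float32, m along the optical axis (not along the pixel's ray), 0 where there is no reading), "camera_matrix" (3x3 intrinsics, pixels), "T" (4x4, takes a point from camera to world coordinates). Camera axes: x right, y down, z forward; pixel columns grow to the right and rows downward; lengths in m; the calibration is good to about 2 mm. A picture is of the moment at which its call begins.
- job.hand_in(): hands the job in, once; it reports no verdict.
The state is a dict: "time": time; "qpos": joint angles; "qvel": joint speeds; "joint_efforts": joint torques, N m; "tool_pos": TCP position; "tool_rot": TCP orientation; "contact_force": force on the tool from outside, world axes, zero at the start; "torque": the same for the moment, N m; "opening": finger opening in m.
Only numpy, scipy, OpenCV 4.12 (cv2) and the standard library are available. Lean on these libraries where they do the work, as an engineer would, in place of code of your own. Each camera call takes 0.05 s, during which the arm holds its last target.

TASK

Open the pressure cap on the 3D printer's coolant tank: it is the cap with the tall straight handle bar. Turn it anticlockwise to its first stop without pressing it down and wait there about a second for the pressure to blow off, then press it down and turn it on well past the stop, and let it spring back up and go. Do not turn the round fill cap of the other tank.

Things in the scene. Friction and masses are not known exactly. Their poses are not given: they have to be found in the camera images.
- cap_grip (a point): Centre of the pressure cap's black bar (64 long, 18 thick, 44 mm tall), on the turning axis, 22 mm above the top of the cap's bare-metal 72 mm disc and 157 mm above the table. x along the bar, y across it, z up; moves with the cap. Its white tank (150 x 130 x 100 mm, fixed, turned up to 30 deg) stands left or right. Steel stops beside the disc end 13 mm below its top, within 56 mm of the axis.
- cap_turn (a joint): Turn of the pressure cap in rad, anticlockwise from above: starts at 0 to 0.12 (closed, bar about along the tank's 150 mm side), ends at 1.3. Friction holds it (0.1 N m). With the cap up its rim lugs meet steel stops at 0.50, the first stop; pressed over 5 mm they pass beneath; from 0.87 they are clear and the cap springs up behind them, released. One grasp of the bar does the whole turn.
- cap_press (a joint): How far the pressure cap is pressed down, in m: 0 up (as it starts), 0.010 fully down. A spring pushes it up with 6 N at the top and 13 N fully down.
- fill_cap (a joint): Turn in rad of the other tank's cap, 0 at the start: a bare-metal disc of 72 mm diameter with a round fluted grip, 48 mm in diameter and 28 mm tall, no bar; its top is 163 mm above the table. Same white tank, at least 200 mm from the first, centre to centre. To be left alone.
Things that resemble listed ones, but are neither listed nor needed, are in the scene too. What is shaped like the part that bears fill_cap but orange or red is not meant.

How it is judged:
By the outcome, as a careful person would: the job done as asked, in the order asked, and still so for the second after the job is handed in, with the robot touching nothing.
It also fails if it takes over 38 s, if anything falls off the work surface, if the arm or the gripper's body presses on something with over 40 N, if the wrist force passes 120 N, or if a joint passes its speed limit or range.

## Working session

There is one attempt and no reset: what is moved stays moved. The work goes in short steps, Python scripts to look and compute and a tool call to move; the robot and the scene stay as the last step left them, time stands still between calls to the robot, and variables do not carry over. Pictures are saved under pics/ and viewed, and the job is handed in when it is done.

Besides the shell and the picture viewer there is one more tool, called after ">>>" by a JSON object that holds its "method" and its "body". jog_arm: Moves the arm, as the interface text tells. Its arguments: {"type":"object","properties":{"series":{"type":"array","items":{"type":"array"}},"squeeze":{"type":"number"}},"required":["series"]}

```bash
mkdir -p pics; cat > h.py <<'E'
import numpy as np, cv2
from cell import status, eyes, job
def grab(n,tag):
    d=eyes.read_camera(n); np.savez(f'{tag}.npz',**d)
    cv2.imwrite(f'pics/{tag}.png',d['img'][:,:,::-1]); return d
def pts(d):
    K=d['camera_matrix'];T=d['T'];z=d['range_z'];v,u=np.mgrid[:z.shape[0],:z.shape[1]]
    P=np.stack([(u-K[0,2])/K[0,0]*z,(v-K[1,2])/K[1,1]*z,z],-1)
    W=P@T[:3,:3].T+T[:3,3]; W[z==0]=np.nan; return W
E
python3 - <<'E'
from h import *
print(status.observe())
for n in('top','side'):
    d=grab(n,n+'0'); print(n,d['T'].round(3).tolist(),d['camera_matrix'].tolist())
E
```

```text
{'time': 0.0, 'qpos': array([-1.30596998e+00,  3.42717990e-01,  1.52504163e+00,  2.01145651e-05,
        1.27536121e+00, -1.46013565e-01]), 'qvel': array([ 1.41974770e-03,  9.96582746e-05,  1.01854354e-03,  8.03177262e-04,
        1.05350731e-03, -1.38712539e-03]), 'joint_efforts': array([ 3.32821604e-03, -4.31235659e+01, -2.44217205e+01,  7.20569585e-02,
        5.59404760e-02, -1.03205975e-04]), 'tool_pos': array([ 0.20958625, -0.48090749,  0.22603882]), 'tool_rot': array([-3.14008354e+00, -2.41371638e-04,  4.10833854e-01]), 'contact_force': array([0.12806472, 0.02426528, 1.19855812]), 'torque': array([-0.02104168, -0.02972504,  0.04105951]), 'opening': 0.09158486286191421}
top [[0.019, -0.998, 0.065, 0.483], [-1.0, -0.019, 0.002, -0.168], [-0.001, -0.065, -0.998, 1.127], [0.0, 0.0, 0.0, 1.0]] [[412.5809127359642, 0.0, 251.04805327488646], [0.0, 412.5809127359642, 194.9149704928432], [0.0, 0.0, 1.0]]
side [[0.984, 0.101, -0.146, 0.666], [0.177, -0.543, 0.821, -0.978], [0.004, -0.834, -0.552, 0.66], [0.0, 0.0, 0.0, 1.0]] [[404.39625908943646, 0.0, 258.83286556450605], [0.0, 404.39625908943646, 193.59812175042882], [0.0, 0.0, 1.0]]
```

View pics/top0.png

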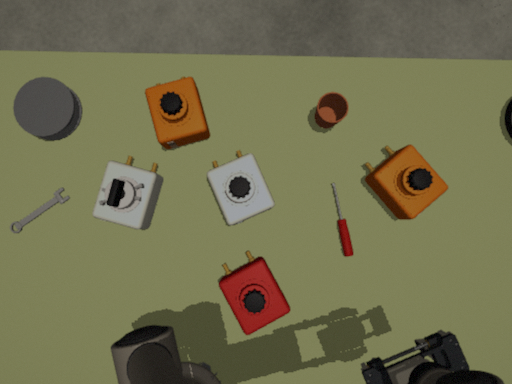

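View pics/side0.png

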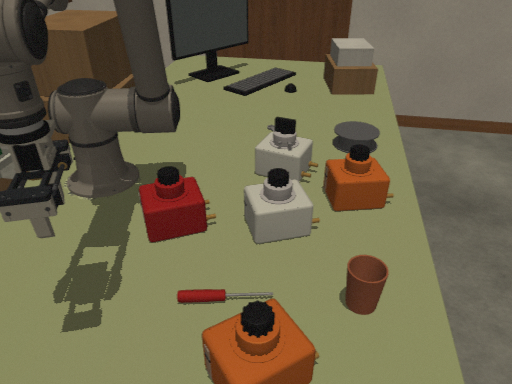

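The top view shows two white tanks. The one at about (125,194) has a black bar at (117,193), and the one at (240,188) has a round cap, so that is the fill cap. The orange tanks at (177,110) and (407,180) and the red one at (255,295) are lookalikes. Next I'll enlarge the bar cap and measure it.

```bash
python3 - <<'E'
from h import *
d=dict(np.load('top0.npz'));W=pts(d)
c=d['img'][150:240,80:175,::-1]; a=cv2.resize(c,None,fx=4.2,fy=4.2,interpolation=cv2.INTER_CUBIC)
s=dict(np.load('side0.npz'));c=s['img'][105:190,245:325,::-1]; b=cv2.resize(c,(356,378),interpolation=cv2.INTER_CUBIC)
cv2.imwrite('pics/crop0.png',np.hstack([a[:378],b]))
def rect(P,n):
    P=P[:,:2].astype(np.float32)*1000; r=cv2.minAreaRect(P); print(n,len(P),P.mean(0),r, 'ctr med',np.median(P,0))
for nm,D,(v0,v1,u0,u1) in(('top',d,(150,240,80,175)),('side',s,(105,190,245,325))):
    W=pts(D); R=W[v0:v1,u0:u1].reshape(-1,3); I=D['img'][v0:v1,u0:u1].reshape(-1,3).astype(int)
    print(nm,'maxz',np.nanpercentile(R[:,2],[90,95,99,100]))
    m=(R[:,2]>.168)&(R[:,2]<.19); rect(R[m],'bartop')
    m=(R[:,2]>.129)&(R[:,2]<.141); rect(R[m],'disc')
    m=(R[:,2]>.094)&(R[:,2]<.106); rect(R[m],'tanktop')
    print(np.histogram(R[:,2],bins=np.arange(0,.2,.01))[0])
E
```

```text
top maxz [0.10501258 0.13676989 0.17905689 0.18353913]
bartop 239 [545.4949 150.5533] ((545.9607543945312, 151.8046112060547), (18.78386878967285, 63.637733459472656), 76.28483581542969) ctr med [544.92804 150.12447]
disc 359 [543.8894 142.8988] ((544.3572387695312, 151.03573608398438), (67.7605209350586, 70.36904907226562), 12.448853492736816) ctr med [543.6792  136.80293]
tanktop 2081 [544.61615 146.92921] ((545.8729858398438, 151.39254760742188), (127.20858001708984, 147.65908813476562), 75.55585479736328) ctr med [541.8993  141.72093]
[2645   45   97   97   45   59   49   56   78 1234  958   36   93  350
   45   36   35  192   42]
side maxz [0.13628518 0.15960518 0.17353777 0.18072664]
bartop 108 [544.4842  147.74944] ((543.8389282226562, 151.7642822265625), (21.296098709106445, 61.518863677978516), 75.36297607421875) ctr med [545.03107 146.93881]
disc 333 [554.8681   -29.114334] ((553.0609130859375, -4.6827850341796875), (69.5077896118164, 339.29248046875), 4.067581653594971) ctr med [ 552.8053  -138.64705]
tanktop 849 [547.8396   79.27622] ((541.1251220703125, 45.655120849609375), (355.0334777832031, 166.0712432861328), 89.48265075683594) ctr med [551.30524  111.780396]
[1643   72  143  136  148  164  159  162  173  556  392   54  101  301
  153  136  241   89    3]
```

View pics/crop0.png

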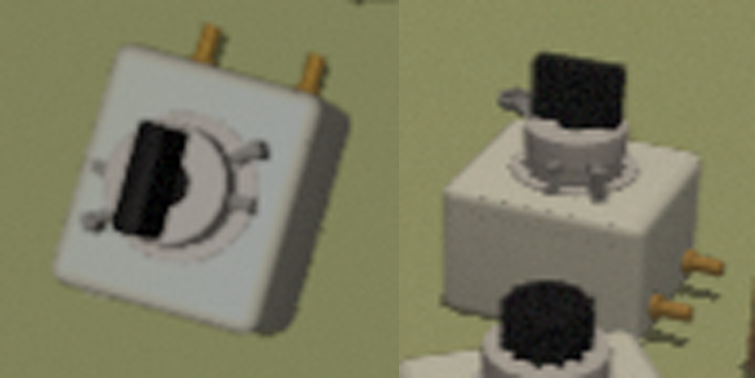

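The crop confirms it: a tall straight black bar on a metal disc on a white tank. The bar measures 63.6 x 18.8 mm with its top at about 0.18, the disc about 70 mm at 0.136, and the tank 148 x 127 mm, so all sizes match. The axis is at about (0.5455, 0.1514) and the bar's yaw is about -0.243 rad. I'll move above it at a safe height.

```bash
cat >> h.py <<'E'
from scipy.spatial.transform import Rotation as Ro
def go(p,yaw):
    s=status.observe(); R=Ro.from_euler('xyz',s['tool_rot']); G=Ro.from_euler('xyz',[np.pi,0,yaw])
    print('t',s['time'],'pos',s['tool_pos'].round(4),'rpy',s['tool_rot'].round(4),'q',s['qpos'].round(2),'F',s['contact_force'].round(1),'M',s['torque'].round(2),'op',s['opening'])
    print('shift',R.inv().apply(np.array(p)-s['tool_pos']).round(4),'turn',(R.inv()*G).as_rotvec().round(4))
E
python3 -c "
from h import *
go([.5455,.1514,.25],-.243)"
```

```text
t 0.1 pos [ 0.2096 -0.481   0.2261] rpy [-3.1403e+00 -2.0000e-04  4.1080e-01] q [-1.31  0.34  1.52 -0.    1.28 -0.15] F [ 1.4 -0.  -0.2] M [-0.04  0.03 -0.02] op 0.09166605609801207
shift [ 0.5605 -0.4457 -0.0232] turn [-1.300e-03  3.000e-04  6.538e-01]
```

>>> {"method": "jog_arm", "body": {"series": [[1,[0,0,-0.024],[0,0,0]],[1,[0.56,-0.446,-0.024],[0,0,0.654]],[1,[0.56,-0.446,-0.024],[0,0,0.654]],[1,[0.56,-0.446,-0.024],[0,0,0.654]],[1,[0.56,-0.446,-0.024],[0,0,0.654]],[1,[0.56,-0.446,-0.024],[0,0,0.654]],[1,[0.56,-0.446,-0.024],[0,0,0.654]],[1,[0.56,-0.446,-0.024],[0,0,0.654]],[1,[0.56,-0.446,-0.024],[0,0,0.654]],[1,[0.56,-0.446,-0.024],[0,0,0.654]],[1,[0.56,-0.446,-0.024],[0,0,0.654]],[1,[0.56,-0.446,-0.024],[0,0,0.654]]]}}

```text
time: 1.1
tool_pos: [0.4188, -0.086, 0.2507]
tool_rot: [3.141, 0.0, -0.243]
contact_force: [1.4, 0.2, 1.0]
opening: 0.0921
```

```bash
python3 -c "
from h import *
go([.5455,.1514,.25],-.243)"
```

```text
t 1.1 pos [ 0.4188 -0.086   0.2507] rpy [ 3.1415e+00  1.0000e-04 -2.4330e-01] q [-0.38  0.14  1.73 -0.    1.27  1.43] F [1.4 0.2 1. ] M [ 0.03 -0.01 -0.01] op 0.09206628367942185
shift [ 0.0658 -0.2609  0.0007] turn [ 0.0001  0.0001 -0.0003]
```

>>> {"method": "jog_arm", "body": {"series": [[1,[0.066,-0.26,0],[0,0,0]],[1,[0.066,-0.26,0],[0,0,0]],[1,[0.066,-0.26,0],[0,0,0]],[1,[0.066,-0.26,0],[0,0,0]],[1,[0.066,-0.26,0],[0,0,0]],[1,[0.066,-0.26,0],[0,0,0]],[1,[0.066,-0.26,0],[0,0,0]],[1,[0.066,-0.26,0],[0,0,0]],[1,[0.066,-0.26,0],[0,0,0]],[1,[0.066,-0.26,0],[0,0,0]]]}}

```text
time: 1.93
tool_pos: [0.5446, 0.1477, 0.2503]
tool_rot: [3.141, 0.001, -0.243]
contact_force: [-0.7, -0.5, -0.2]
opening: 0.0917
```

```bash
python3 -c "
from h import *
go([.5455,.1514,.141],-.243)
grab('side','side1')"
```

```text
t 1.9333 pos [0.5446 0.1477 0.2503] rpy [ 3.1406e+00  1.0000e-03 -2.4340e-01] q [ 0.13  0.4   1.37 -0.    1.37  1.94] F [-0.7 -0.5 -0.2] M [ 0.04 -0.05 -0.07] op 0.09168023135943743
shift [ 1.000e-04 -3.900e-03  1.093e-01] turn [ 0.001   0.001  -0.0004]
```

View pics/side1.png

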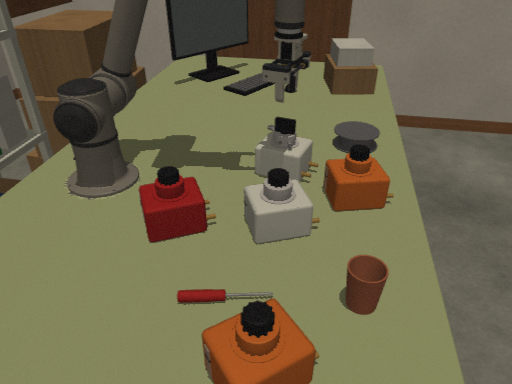

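The gripper hangs above the bar cap, which is at (285,128) in the side view, and nothing else is in the way. I'll correct 4 mm across and descend.

>>> {"method": "jog_arm", "body": {"series": [[1,[0,-0.004,0.02],[0,0,0]],[1,[0,-0.004,0.045],[0,0,0]],[1,[0,-0.004,0.065],[0,0,0]],[1,[0,-0.004,0.08],[0,0,0]],[1,[0,-0.004,0.092],[0,0,0]],[1,[0,-0.004,0.1],[0,0,0]],[1,[0,-0.004,0.105],[0,0,0]],[1,[0,-0.004,0.109],[0,0,0]],[1,[0,-0.004,0.109],[0,0,0]],[1,[0,-0.004,0.109],[0,0,0]]]}}

```text
time: 2.82
tool_pos: [0.5464, 0.1521, 0.1423]
tool_rot: [-3.141, -0.001, -0.244]
contact_force: [0.1, 0.1, 0.3]
opening: 0.0922
```

```bash
python3 -c "
from h import *
go([.5455,.1514,.141],-.243)
d=grab('side','side2');e=grab('top','top2')
a=cv2.resize(d['img'][70:190,230:350,::-1],(390,390));b=cv2.resize(e['img'][140:250,70:180,::-1],(390,390))
cv2.imwrite('pics/c2.png',np.hstack([a,b]))"
```

```text
t 2.8167 pos [0.5464 0.1521 0.1423] rpy [-3.1413e+00 -9.0000e-04 -2.4350e-01] q [ 0.14  0.5   1.53 -0.    1.12  1.95] F [0.1 0.1 0.3] M [ 0.01  0.02 -0.  ] op 0.09220011911988386
shift [-0.0007  0.0009  0.0013] turn [-0.0002 -0.0009 -0.0005]
```

View pics/c2.png

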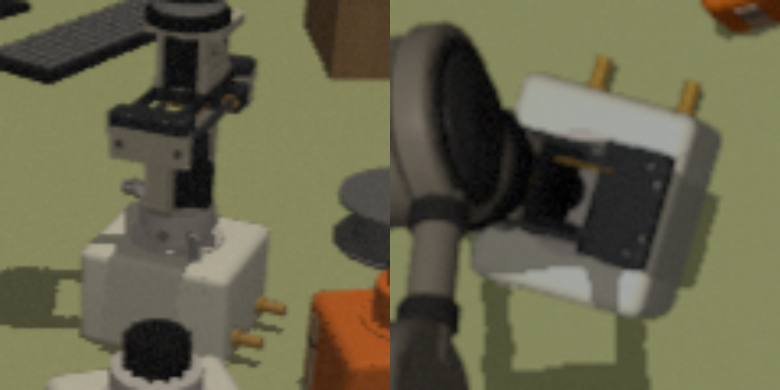

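The fingers straddle the bar in both views, with no contact force. I'll close on it.

>>> {"method": "jog_arm", "body": {"series": [[-1,[0,0.0005,0],[0,0,0]],[-1,[0,0.0005,0],[0,0,0]],[-1,[0,0.0005,0],[0,0,0]],[-1,[0,0.0005,0],[0,0,0]],[-1,[0,0.0005,0],[0,0,0]],[-1,[0,0.0005,0],[0,0,0]],[-1,[0,0.0005,0],[0,0,0]],[-1,[0,0.0005,0],[0,0,0]],[-1,[0,0.0005,0],[0,0,0]],[-1,[0,0.0005,0],[0,0,0]]], "squeeze": 35}}

```text
time: 3.75
tool_pos: [0.546, 0.1518, 0.1417]
tool_rot: [3.142, -0.0, -0.243]
contact_force: [-0.1, 0.8, -0.9]
opening: 0.0297
```

```bash
python3 -c "
from h import *
go([.5455,.1514,.141],-.243)"
```

```text
t 3.75 pos [0.546  0.1518 0.1417] rpy [ 3.1415 -0.     -0.2432] q [ 0.14  0.5   1.53 -0.    1.12  1.95] F [-0.1  0.8 -0.9] M [ 0.04  0.04 -0.05] op 0.029733303580285645
shift [-0.0004  0.0005  0.0007] turn [ 0.0001 -0.     -0.0002]
```

Still closing (opening is 30 mm).

>>> {"method": "jog_arm", "body": {"series": [[-1,[0,0,0],[0,0,0]],[-1,[0,0,0],[0,0,0]],[-1,[0,0,0],[0,0,0]],[-1,[0,0,0],[0,0,0]],[-1,[0,0,0],[0,0,0]]]}}

```text
time: 4.17
tool_pos: [0.5465, 0.1532, 0.1417]
tool_rot: [-3.139, -0.001, -0.243]
contact_force: [2.2, 7.0, -0.7]
opening: 0.0179
```

```bash
python3 -c "
from h import *
go([.5455,.1514,.141],-.243)"
```

```text
t 4.1667 pos [0.5465 0.1532 0.1417] rpy [-3.1391e+00 -8.0000e-04 -2.4300e-01] q [0.14 0.5  1.53 0.   1.12 1.95] F [ 2.2  7.  -0.7] M [ 0.9  -0.2  -0.03] op 0.01789305699450409
shift [-0.0005  0.002   0.0007] turn [-0.0025 -0.0008 -0.    ]
```

Gripped at 17.9 mm on the 18 mm bar. The 7 N side load shows the axis lies about 1.5 mm further across, so I'll recentre by that much and turn most of the way to the first stop at constant height.

>>> {"method": "jog_arm", "body": {"series": [[-1,[0,-0.0015,0],[0,0,0]],[-1,[0,-0.0015,0],[0,0,0]],[-1,[0,-0.0015,0],[0,0,-0.04]],[-1,[0,-0.0015,0],[0,0,-0.08]],[-1,[0,-0.0015,0],[0,0,-0.12]],[-1,[0,-0.0015,0],[0,0,-0.16]],[-1,[0,-0.0015,0],[0,0,-0.2]],[-1,[0,-0.0015,0],[0,0,-0.24]],[-1,[0,-0.0015,0],[0,0,-0.28]],[-1,[0,-0.0015,0],[0,0,-0.32]],[-1,[0,-0.0015,0],[0,0,-0.35]],[-1,[0,-0.0015,0],[0,0,-0.35]]]}}

```text
time: 5.17
tool_pos: [0.5466, 0.1542, 0.1418]
tool_rot: [-3.14, -0.001, 0.108]
contact_force: [1.2, 5.4, -0.3]
opening: 0.0175
```

```bash
python3 -c "
from h import *
go([.5465,.1532,.1417],-.243+.5)"
```

```text
t 5.1667 pos [0.5466 0.1542 0.1418] rpy [-3.140e+00 -9.000e-04  1.084e-01] q [0.14 0.5  1.53 0.   1.12 1.6 ] F [ 1.2  5.4 -0.3] M [ 0.75 -0.17  0.07] op 0.01746959718861494
shift [-0.0002  0.001   0.0001] turn [-0.0015 -0.0011 -0.1486]
```

>>> {"method": "jog_arm", "body": {"series": [[-1,[0,-0.001,0],[0,0,-0.02]],[-1,[0,-0.001,0],[0,0,-0.04]],[-1,[0,-0.001,0],[0,0,-0.06]],[-1,[0,-0.001,0],[0,0,-0.08]],[-1,[0,-0.001,0],[0,0,-0.1]],[-1,[0,-0.001,0],[0,0,-0.12]],[-1,[0,-0.001,0],[0,0,-0.14]]]}}

```text
time: 5.75
tool_pos: [0.5465, 0.1546, 0.1418]
tool_rot: [-3.141, -0.001, 0.249]
contact_force: [3.4, 3.8, -2.2]
opening: 0.0179
```

```bash
python3 -c "
from h import *
go([.5465,.1532,.1417],-.243+.5)"
```

```text
t 5.75 pos [0.5465 0.1546 0.1418] rpy [-3.141e+00 -7.000e-04  2.487e-01] q [0.14 0.5  1.53 0.   1.12 1.46] F [ 3.4  3.8 -2.2] M [ 0.82 -0.52 -0.08] op 0.01786458855328854
shift [-0.0003  0.0014  0.0001] turn [-0.0005 -0.0007 -0.0083]
```

>>> {"method": "jog_arm", "body": {"series": [[-1,[0,-0.0005,0],[0,0,-0.015]],[-1,[0,-0.0005,0],[0,0,-0.03]],[-1,[0,-0.0005,0],[0,0,-0.03]]]}}

```text
time: 6.0
tool_pos: [0.5465, 0.1547, 0.1418]
tool_rot: [-3.141, -0.001, 0.277]
contact_force: [3.5, 4.4, -2.6]
opening: 0.0179
```

```bash
python3 -c "
from h import *
go([.5465,.1532,.1417],-.243+.5)"
```

```text
t 6.0 pos [0.5465 0.1547 0.1418] rpy [-3.1414e+00 -9.0000e-04  2.7690e-01] q [0.14 0.5  1.53 0.   1.12 1.43] F [ 3.5  4.4 -2.6] M [ 0.52 -0.64 -0.72] op 0.017923923683403026
shift [-0.0004  0.0015  0.0001] turn [-0.0002 -0.0009  0.0199]
```

The reaction moment rose to -0.72 N m, well above the 0.1 friction, at a turn of about 0.52 rad from the tank direction. That is the first stop. I'll hold against it, unpressed, for the blow-off.

>>> {"method": "jog_arm", "body": {"series": [[-1,[0,0,0],[0,0,0]],[-1,[0,0,0],[0,0,0]],[-1,[0,0,0],[0,0,0]],[-1,[0,0,0],[0,0,0]],[-1,[0,0,0],[0,0,0]],[-1,[0,0,0],[0,0,0]],[-1,[0,0,0],[0,0,0]],[-1,[0,0,0],[0,0,0]],[-1,[0,0,0],[0,0,0]],[-1,[0,0,0],[0,0,0]],[-1,[0,0,0],[0,0,0]],[-1,[0,0,0],[0,0,0]]]}}

```text
time: 7.0
tool_pos: [0.5465, 0.1547, 0.1418]
tool_rot: [-3.141, -0.001, 0.276]
contact_force: [5.0, 3.2, -2.8]
opening: 0.0177
```

```bash
python3 -c "
from h import *
go([.5465,.1532,.1417],-.243+.5)
d=grab('side','side3');e=grab('top','top3')
a=cv2.resize(d['img'][70:190,230:350,::-1],(390,390));b=cv2.resize(e['img'][140:250,70:180,::-1],(390,390))
cv2.imwrite('pics/c3.png',np.hstack([a,b]))"
```

```text
t 7.0 pos [0.5465 0.1547 0.1418] rpy [-3.1414e+00 -9.0000e-04  2.7600e-01] q [0.14 0.5  1.53 0.   1.12 1.44] F [ 5.   3.2 -2.8] M [ 0.5  -0.7  -0.69] op 0.01771245066519697
shift [-0.0004  0.0015  0.0001] turn [-0.0002 -0.0008  0.019 ]
```

View pics/c3.png

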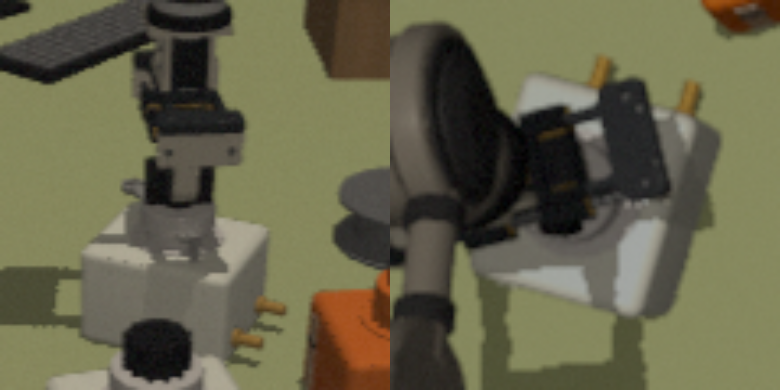

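Still against the stop with a steady moment and constant height, for over 1 s. I'll wait briefly, ease the stop load a little, firm the grip and press down.

>>> {"method": "jog_arm", "body": {"series": [[-1,[0,0,0],[0,0,0]],[-1,[0,0,0],[0,0,0]],[-1,[0,0,0],[0,0,0]],[-1,[0,0,0],[0,0,0.02]],[-1,[0,0,0.002],[0,0,0.02]],[-1,[0,0,0.004],[0,0,0.02]],[-1,[0,0,0.006],[0,0,0.02]],[-1,[0,0,0.008],[0,0,0.02]],[-1,[0,0,0.009],[0,0,0.02]],[-1,[0,0,0.009],[0,0,0.02]],[-1,[0,0,0.009],[0,0,0.02]]], "squeeze": 55}}

```text
time: 8.02
tool_pos: [0.5466, 0.1548, 0.1343]
tool_rot: [3.141, -0.002, 0.258]
contact_force: [0.6, 3.0, 10.6]
opening: 0.0177
```

```bash
python3 -c "
from h import *
go([.5465,.1532,.1417],-.243+.5)
"
```

```text
t 8.0167 pos [0.5466 0.1548 0.1343] rpy [ 3.1412e+00 -2.0000e-03  2.5790e-01] q [ 0.14  0.51  1.54 -0.    1.1   1.45] F [ 0.6  3.  10.6] M [ 0.41  0.21 -0.09] op 0.017709205162619757
shift [-0.0004  0.0015 -0.0074] turn [ 0.0004 -0.002   0.0009]
```

Pressed 7.5 mm, and the 10.6 N matches the spring, so there is no slip. I'll press slightly further and turn on.

>>> {"method": "jog_arm", "body": {"series": [[-1,[0,0,0.0015],[0,0,0]],[-1,[0,0,0.0015],[0,0,-0.05]],[-1,[0,0,0.0015],[0,0,-0.11]],[-1,[0,0,0.0015],[0,0,-0.17]],[-1,[0,0,0.0015],[0,0,-0.23]],[-1,[0,0,0.0015],[0,0,-0.29]],[-1,[0,0,0.0015],[0,0,-0.35]],[-1,[0,0,0.0015],[0,0,-0.41]],[-1,[0,0,0.0015],[0,0,-0.47]],[-1,[0,0,0.0015],[0,0,-0.53]],[-1,[0,0,0.0015],[0,0,-0.59]],[-1,[0,0,0.0015],[0,0,-0.63]]]}}

```text
time: 9.02
tool_pos: [0.5459, 0.1558, 0.1329]
tool_rot: [-3.141, -0.002, 0.891]
contact_force: [-2.3, 7.0, 10.8]
opening: 0.0175
```

```bash
python3 -c "
from h import *
go([.5465,.1532,.1417],-.243+.5)
"
```

```text
t 9.0167 pos [0.5459 0.1558 0.1329] rpy [-3.1412e+00 -1.8000e-03  8.9120e-01] q [0.14 0.51 1.54 0.   1.1  0.82] F [-2.3  7.  10.8] M [ 1.04  0.48 -0.13] op 0.017460904704552933
shift [-0.0016  0.0021 -0.0088] turn [-0.001  -0.0017  0.6342]
```

It turned freely (moment -0.13) to about 1.13 rad. I'll let it rise with the spring, then open.

>>> {"method": "jog_arm", "body": {"series": [[-1,[0,0,-0.003],[0,0,0]],[-1,[0,0,-0.006],[0,0,0]],[-1,[0,0,-0.009],[0,0,0]],[-1,[0,0,-0.01],[0,0,0]],[-1,[0,0,-0.01],[0,0,0]],[-1,[0,0,-0.01],[0,0,0]]]}}

```text
time: 9.52
tool_pos: [0.5458, 0.1558, 0.1418]
tool_rot: [-3.141, -0.001, 0.889]
contact_force: [0.7, 6.8, 2.6]
opening: 0.0178
```

```bash
python3 -c "
from h import *
go([.5465,.1532,.1417],-.243+.5)
"
```

```text
t 9.5167 pos [0.5458 0.1558 0.1418] rpy [-3.1407e+00 -1.2000e-03  8.8850e-01] q [0.14 0.5  1.53 0.   1.12 0.82] F [0.7 6.8 2.6] M [ 1.15 -0.13  0.02] op 0.017767438237702337
shift [-0.0016  0.0022  0.0001] turn [-0.0012 -0.0009  0.6315]
```

>>> {"method": "jog_arm", "body": {"series": [[0.3,[0,0,0],[0,0,0]],[0.3,[0,0,0],[0,0,0]],[0.3,[0,0,0],[0,0,0]],[0.3,[0,0,0],[0,0,0]],[0.3,[0,0,0],[0,0,0]],[0.3,[0,0,0],[0,0,0]],[0.3,[0,0,-0.01],[0,0,0]],[0.3,[0,0,-0.03],[0,0,0]],[0.3,[0,0,-0.055],[0,0,0]],[0.3,[0,0,-0.085],[0,0,0]],[0.3,[0,0,-0.12],[0,0,0]],[0.3,[0,0,-0.14],[0,0,0]]]}}

```text
time: 10.52
tool_pos: [0.5469, 0.1548, 0.286]
tool_rot: [3.138, -0.004, 0.887]
contact_force: [0.4, 0.4, 1.2]
opening: 0.0593
```

```bash
python3 -c "
from h import *
go([.5465,.1532,.1417],-.243+.5)
"
```

```text
t 10.5167 pos [0.5469 0.1548 0.286 ] rpy [ 3.1379 -0.0037  0.8869] q [ 0.14  0.38  1.3  -0.    1.45  0.83] F [0.4 0.4 1.2] M [ 0.02 -0.13 -0.01] op 0.059334876076112625
shift [-0.002   0.0002  0.1442] turn [ 0.0024 -0.0048  0.6299]
```

Now moving clear so the cap can be seen.

>>> {"method": "jog_arm", "body": {"series": [[0.3,[-0.03,0.014,0],[0,0,0]],[0.3,[-0.07,0.033,0],[0,0,0]],[0.3,[-0.11,0.052,0],[0,0,0]],[0.3,[-0.15,0.07,0],[0,0,0]],[0.3,[-0.18,0.085,0],[0,0,0]],[0.3,[-0.19,0.09,0],[0,0,0]],[0.3,[-0.19,0.09,0],[0,0,0]],[0.3,[-0.19,0.09,0],[0,0,0]]]}}

```text
time: 11.18
tool_pos: [0.4959, -0.0496, 0.2819]
tool_rot: [3.141, -0.001, 0.885]
contact_force: [-0.5, 0.5, 0.3]
opening: 0.0598
```

```bash
python3 - <<'E'
from h import *
go([.5465,.1532,.1417],.889)
d=grab('top','top4');s=grab('side','side4')
a=cv2.resize(s['img'][70:190,230:350,::-1],(390,390));b=cv2.resize(d['img'][140:250,70:180,::-1],(390,390))
cv2.imwrite('pics/c4.png',np.hstack([a,b]))
for nm,D,(v0,v1,u0,u1) in(('top',d,(150,240,80,175)),('side',s,(105,190,245,325))):
    W=pts(D); R=W[v0:v1,u0:u1].reshape(-1,3)
    m=(R[:,2]>.168)&(R[:,2]<.19)&(abs(R[:,0]-.546)<.05)&(abs(R[:,1]-.153)<.05);P=R[m]
    r=cv2.minAreaRect(P[:,:2].astype(np.float32)*1000);print(nm,len(P),r,'ztop',np.percentile(P[:,2],[50,80,95]))
    m=(R[:,2]>.12)&(R[:,2]<.145)&(abs(R[:,0]-.546)<.04)&(abs(R[:,1]-.153)<.04);print('discz',np.median(R[m][:,2]))
E
```

```text
t 11.1833 pos [ 0.4959 -0.0496  0.2819] rpy [ 3.141e+00 -8.000e-04  8.850e-01] q [-0.25  0.25  1.5   0.    1.39  0.43] F [-0.5  0.5  0.3] M [-0.02 -0.05  0.02] op 0.05976722220263818
shift [ 0.1889 -0.0893  0.1403] turn [ 0.0006 -0.0008 -0.004 ]
top 22 ((563.4324340820312, 174.29466247558594), (7.186878204345703, 17.986228942871094), 61.8646125793457) ztop [0.17948753 0.18105544 0.18142803]
discz nan
side 95 ((543.4927368164062, 151.5762939453125), (63.04823303222656, 18.433006286621094), 53.82233428955078) ztop [0.17650723 0.1787286  0.17989501]
discz 0.13395611453188216
  return _methods._mean(a, axis=axis, dtype=dtype,
  ret = ret.dtype.type(ret / rcount)
```

View pics/c4.png

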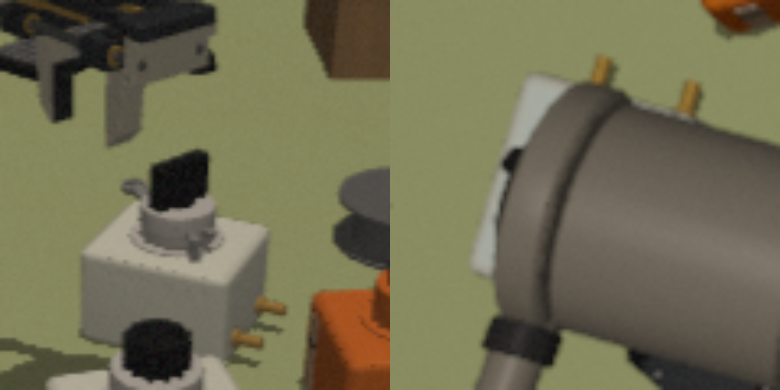

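The side view shows the bar now at about 51–54° (it began at -14°), with its top at 0.179–0.181 and the disc at 0.134. The cap is up and well past 0.87. The gripper is clear of everything.

```bash
python3 -c "
from cell import job
print(job.hand_in())"
```

```text
the job is handed in; nothing more can be done
None
```

I opened the pressure cap in the order asked, left the round fill cap untouched, and handed the job in. The arm had used about 11 s of the 38 s; hand-in gives no verdict.

- **First stop:** I gripped the bar and turned it anticlockwise without pressing until the reaction moment reached 0.7 N m. I held there about 1.3 s at constant height for the blow-off.
- **Release:** I pressed the cap down about 9 mm and turned it on to about 1.14 rad, well past the 0.87 rad release point. It turned freely. I then let it rise with the spring, opened the gripper and moved clear.
- **Last checks:** The bar top is at about 0.18 m and the disc at 0.134 m, so the cap is up. The contact force reads close to zero.
- **Disagreements:**
  - The camera's bar angle gives a turn of about 1.19 rad against 1.14 rad from the tool, which doesn't affect the result.
  - The gripper felt the turning axis 2–4 mm further in +y than the cameras placed it. That put a side load of up to about 7 N on the grip.
  - The final top view was blocked by the arm, so the last camera check rests on the side view.

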